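# Collect the washed carousel hubs on the carrying hook

## Task

Three washed white hubs lie in a row in the sloped rack. Take the carrying hook from its two-post stand by the black handle, thread its prong through all three hubs where they lie, lift them off together as one stack, and hang the hook with the three hubs back across the two posts of the stand, then let go. Do not drop a hub, and leave the other things on the table where they are.

Things in the scene. Friction and masses are not known exactly. Their poses are not given: they have to be found in the camera images.
- rod: Steel carrying hook, C-shaped, 150 mm long, about 115 g, level on the stand at first. Origin: on the prong's axis at the front of the flange; x along the prong, z up as it stands. Prong 12 mm round, x = 0 to 116 mm; flange disc 40 mm wide, x = -4 to 0; flat neck 30 mm wide and 12 mm high, x = -34 to -4; at its rear a riser up to the overhead handle arm.
- rod_handle (a point): Middle of the hook's black handle block: x = 40 mm, z = 72 mm in the hook's frame, so above the prong. Block 56 mm long along x, 18 mm wide (y), 26 mm high (z): pinch it across the 18 mm. The loaded hook balances about below this point; 59 mm are free between the prong's axis and the block's underside (x = -24 to 116 mm).
- hub1: Lowest of the three white plastic hubs in the rack. Each is a spool 70 mm wide and 20 mm long with a 26 mm through bore, about 30 g. Origin: its centre, on the bore axis; x along the bore, in the rack pointing up the slope. The three bores are in line at the start, centres about 20 mm apart.
- hub2: Middle hub, same shape and axes as hub1.
- hub3: Highest hub in the row, same shape and axes as hub1.
- rack: Fixed aluminium rack. Origin: on the table below the middle hub; z up; x is the level direction in which the row rises. The bore axis passes (0, 0, 155 mm) and rises 30 degrees towards +x. The hubs lie loose in a V trough, open above and at its high end, against a forked stop plate at the low end. The low side in front of the fork is free for hook and hand.
- rack_mouth (a point): Point on the bore axis at the low, outer face of the rack's forked stop plate, about 37 mm from the middle hub's centre along the axis. The plate is 6 mm thick, square to the axis; its slot, open above, is 34 mm wide and reaches 21 mm below the axis; its arms rise 24 mm above it. The prong passes, the hook's flange does not.
- stand: Fixed steel stand: base 130 x 90 mm and two plate posts, 8 mm thick, at x = -55.5 and +55.5 mm. Origin: on the table midway between them; z up. Each post has an open notch along x: flat floor 94 mm up, 34 mm wide in the -x post and 16 mm wide in the +x post; above 104 mm the notch flares by 18 mm to each side up to 122 mm.
- stand_rest (a point): Place of the hook's origin when it lies in the stand: x = -36.5 mm, z = 100 mm in the stand's frame. The prong then points to the stand's +x, the flat neck is in the wide notch (11 mm of play along x either way), the prong's end in the narrow one, flange and hubs between the posts (88 mm for the hubs). Hubs hang 7 mm below the prong's axis.
- beaker: Bystander: glass beaker, 72 mm wide, 85 mm high. Origin: centre of its underside.
- wash_bottle: Bystander: white bottle, 64 mm wide, 160 mm high. Origin: centre of its underside.
- dishes: Bystander: two stacked round dishes, 90 mm wide, 30 mm high. Origin: centre of the underside.
- screwdriver: Bystander: screwdriver lying on the table, 180 mm long. Origin on the table below it, x along it.
- holder: Bystander: beige slotted holder, 116 x 21 x 44 mm. Origin: centre of its underside.
- jar: Bystander: amber jar, 68 mm wide, 85 mm high. Origin: centre of its underside.
- sleeve: Bystander: beige plain sleeve standing on end, 64 mm wide, 50 mm high. Origin: centre of its underside.
Mind the look-alikes: they are no part of the job. Leave any turquoise look-alike of the stand alone. Several things have the shape of the rod; the one meant has the colours described above.

How it is judged (in metres and radians):
On the way:
1. all three hubs are threaded on the hook and have been lifted off the rack together, the hook held in the fingers (x of hub1 in the frame of rod between 0.004 and 0.106 m and y of hub1 in the frame of rod between -0.012 and 0.012 m and z of hub1 in the frame of rod between -0.014 and 0.012 m and x of hub2 in the frame of rod between 0.004 and 0.106 m and y of hub2 in the frame of rod between -0.012 and 0.012 m and z of hub2 in the frame of rod between -0.014 and 0.012 m and x of hub3 in the frame of rod between 0.004 and 0.106 m and y of hub3 in the frame of rod between -0.012 and 0.012 m and z of hub3 in the frame of rod between -0.014 and 0.012 m and distance of each of hub1, hub2, hub3 from where it was at the start of the episode above 0.05 m and contact force between each of hub1, hub2, hub3 and rack below 0.05 N and contact force between the fingers and rod above 1 N), for 0.2 s.
At the end, for the whole second after the job is handed in: The hook lies in both notches of the stand (axis 95 to 105 mm above the table, within 6 mm and 0.08 rad of the line from post to post, neck in the wide notch), all three hubs on its prong (centres 4 to 106 mm from the flange), released and at rest (x of hub1 in the frame of rod between 0.004 and 0.106 m and y of hub1 in the frame of rod between -0.012 and 0.012 m and z of hub1 in the frame of rod between -0.014 and 0.012 m and x of hub2 in the frame of rod between 0.004 and 0.106 m and y of hub2 in the frame of rod between -0.012 and 0.012 m and z of hub2 in the frame of rod between -0.014 and 0.012 m and x of hub3 in the frame of rod between 0.004 and 0.106 m and y of hub3 in the frame of rod between -0.012 and 0.012 m and z of hub3 in the frame of rod between -0.014 and 0.012 m and x of rod in the frame of stand between -0.052 and -0.02 m and y of rod in the frame of stand between -0.006 and 0.006 m and z of rod in the frame of stand between 0.095 and 0.105 m and angle between the x axis of rod and the x axis of stand, either way round below 0.08 rad and linear speed of rod below 0.02 m/s and contact force between the fingers and rod below 0.05 N and linear speed of each of hub1, hub2, hub3 below 0.05 m/s); the robot touches nothing.
It fails at once if a hub is dropped (its centre comes lower than 55 mm above the table) (height (world z) of any of hub1, hub2, hub3 below 0.055 m).
It fails at once if another thing on the table is shifted by more than 30 mm (distance of any of beaker, wash_bottle, dishes, screwdriver, holder, jar, sleeve from where it was at the start of the episode above 0.03 m).
It also fails if it takes over 58 s, if anything falls off the work surface, if the arm or the gripper's body presses on something with over 40 N, if the wrist force passes 120 N, or if a joint passes its speed limit or range.

## Robot

A 6-joint arm with a two-finger parallel gripper is mounted at the origin on the work surface. World frame = base frame: x ahead of the robot, y to its left, z up, the work surface at z = 0. Lengths are in m, angles in degrees, forces in N, time in s.
With the tool pointing down it reaches from about 0.275 to 0.75 m from the base axis. Payload 10.2 kg.
Tool frame: the origin (TCP) lies on the centre line of the jaws, within the pads' length; the fingertips stand 17 mm ahead of it and the grasp point (between the pads) lies 2 mm behind it; z points along the fingers, x is the direction in which the jaws open and shut, and the axes are right-handed (so a half turn about z gives the same grasp; the last joint's range is limited). The gripper opens to 85 mm and grips with 20 to 120 N. Pads are 22 mm wide; open, the fingers measure 114 mm over their backs; the gripper's body (76 mm by 85 mm) begins 54 mm behind the grasp point. The pads swing forward as they close: fully open they stand 13 mm farther back than shut.
Start: joints at [-82.3, 17.928, 85.812, -0, 76.261, -12.8], TCP at [0.184, -0.492, 0.248] pointing down, gripper open.
Joint ranges: [-168.41, 168.41], [-55.51, 124.54], [10.69, 146.95], [-70.63, 250.63], [1, 178], [-165.06, 165.06]. Speed limits (degrees/s): [136.94, 136.94, 172.46, 180, 180, 180].

## Interface

Orientations are given as [roll, pitch, yaw] about the fixed x, y, z axes, in that order (R = Rz(yaw) Ry(pitch) Rx(roll)).
In Python, from rig import arm gives the robot as it stands.
- The arm moves only by the tool arm_command, never from a script. Its argument "rows" is text: rows parted by semicolons, each of 7 numbers parted by spaces: the shift along the tool's x, y, z in cm, then the turn, a rotation vector about the tool's x, y, z in degrees, then the opening, from 0 (shut) to 1 (fully open). A call has 1 to 10 rows; each row shifts and turns the commanded pose from where the row before left it, along the tool's axes as they then stand; what a row does not reach is not made up. A row lasts 1/12 s, in which the tool goes at most 41.7 mm and 7.16 degrees, less where a joint would pass 70% of its speed; a pose out of reach is approached as far as the arm can. A call is refused whole if a number of a shift passes 4.17 or a number of a turn 7.16, either way. A call with a gripper value outside its range is refused whole. The fingers move at their own pace and stop on an object; the grip force is fixed at half the most. Time passes only in rows, so rows that do not move let the fingers close. It gives the time, the measured TCP pose, the force and the opening at its end, in the units of the state.
- arm.observe(): the state, without advancing time (a new reading comes with each control period).
- arm.snapshot(name): name is "side" or "top" or "wrist"; returns a dict with "img" (420x560x3 uint8, red, green, blue), "K" (3x3 intrinsics, pixels), "position" and "orientation" of the camera in the world. Camera axes: x right, y down, z forward; pixel columns grow to the right and rows downward; lengths in m; the calibration is good to about 2 mm. A picture is of the moment at which its call begins. There is no depth.
- arm.sign_off(): hands the job in, once; it reports no verdict.
The state is a dict: "time_s": time; "joint_pos": joint angles; "dq": joint speeds; "joint_torque": joint torques, N m; "tool_pos": TCP position; "tool_rot": TCP orientation; "contact_force": force on the tool from outside, world axes, zero at the start; "moment": the same for the moment, N m; "width": finger opening in m.
Only numpy, scipy, OpenCV 4.12 (cv2) and the standard library are available. Lean on these libraries where they do the work, as an engineer would, in place of code of your own. Each camera call takes 0.05 s, during which the arm holds its last target.

## Working session

There is one attempt and no reset: what is moved stays moved. The work goes in short steps, Python scripts to look and compute and a tool call to move; the robot and the scene stay as the last step left them, time stands still between calls to the robot, and variables do not carry over. Pictures are saved under pics/ and viewed, and the job is handed in when it is done.

Besides the shell and the picture viewer there is one more tool, called after ">>>" as name(argument=value, ...), one argument or row to a line, values as JSON. arm_command: Moves the arm, as the interface text tells. Its arguments: {"type":"object","properties":{"rows":{"type":"string"}},"required":["rows"]}

```bash
mkdir -p pics; ls
python3 - <<'E'
from rig import arm
import cv2
s=arm.observe(); print({k:s[k] for k in ('time_s','tool_pos','tool_rot','width','joint_pos')})
for n in ("side","top","wrist"):
    d=arm.snapshot(n); cv2.imwrite(f"pics/{n}0.png",d["img"][:,:,::-1]); print(n,d["K"],d["position"],d["orientation"])
E
```

```text
pics
{'time_s': 0.0, 'tool_pos': array([ 0.18382353, -0.49151304,  0.24772003]), 'tool_rot': array([-1.79981550e+02,  7.34499850e-02, -6.95004057e+01]), 'width': 0.08547427875440532, 'joint_pos': array([-8.22996730e+01,  1.79604134e+01,  8.58549790e+01,  1.77064901e-03,
        7.62603200e+01, -1.27996772e+01])}
side [[445.73141511   0.         270.53884718]
 [  0.         445.73141511 209.47202471]
 [  0.           0.           1.        ]] [0.43741339 0.71795343 0.94725393] [-135.79044677    0.55917009 -173.36466215]
top [[538.2626038    0.         267.58001007]
 [  0.         538.2626038  208.86096768]
 [  0.           0.           1.        ]] [ 0.44711621 -0.06776477  1.43754826] [-177.12961033    1.03841488  -90.77218358]
wrist [[289.3289827    0.         276.87607001]
 [  0.         289.3289827  209.13384641]
 [  0.           0.           1.        ]] [ 0.24671392 -0.46819044  0.37323469] [ 1.64824471e+02  3.70784365e-02 -6.95020015e+01]
```

View pics/side0.png

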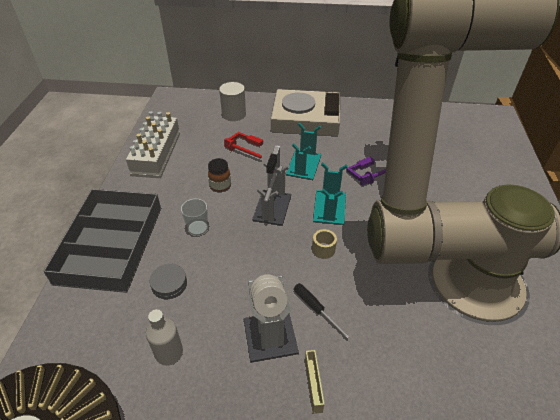

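View pics/top0.png

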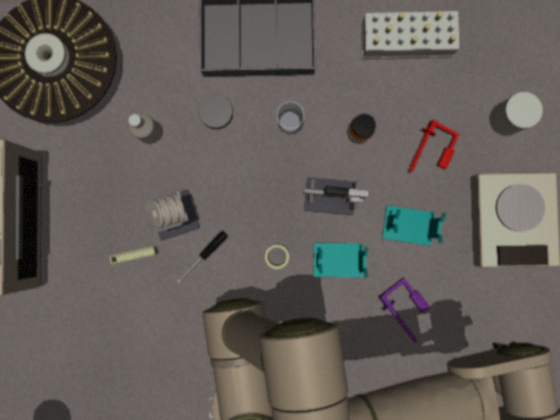

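View pics/wrist0.png

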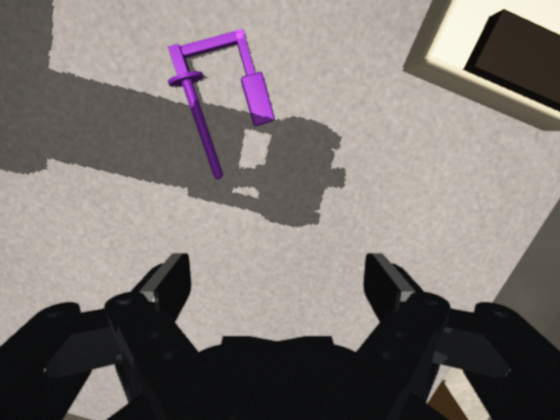

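The hook candidates in the top view are one at (337,192), steel with a black handle on the grey stand, a red one at (435,145) and a purple one at (405,305), both lying on the table. The steel and black one matches the description. I'll check it and the hubs in an enlarged crop.

Run:
```python
import cv2,numpy as np
t=cv2.imread("pics/top0.png"); s=cv2.imread("pics/side0.png")
f=lambda i,x,y,w,h,S:cv2.resize(i[y:y+h,x:x+w],(w*S,h*S),interpolation=cv2.INTER_CUBIC)
a=f(t,295,165,80,60,5); b=f(t,135,180,80,60,5); c=f(s,245,140,80,90,5)[:, :400]; d=f(s,230,265,80,90,5)
cv2.imwrite("pics/crop_top.png",np.hstack([a,b])); cv2.imwrite("pics/crop_side.png",np.hstack([c,d]))
```

```text
(no output)
```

View pics/crop_top.png

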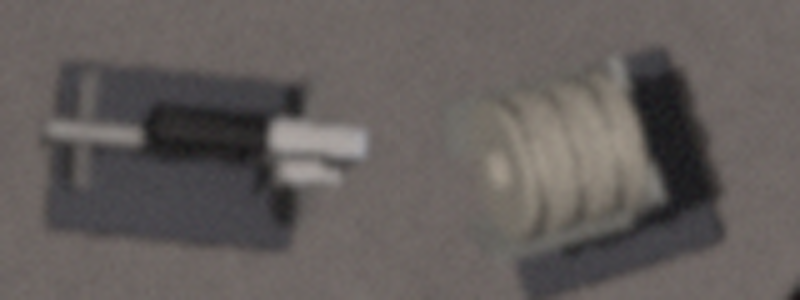

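View pics/crop_side.png

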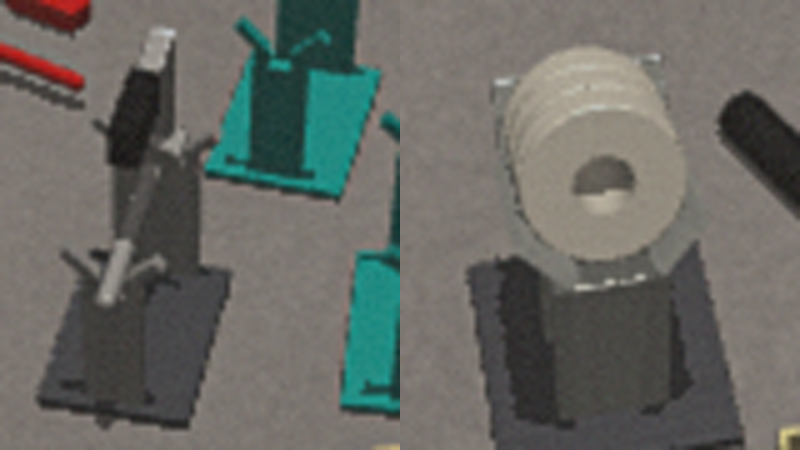

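The crops confirm the target: a steel hook with a black handle on the dark grey stand, prong tip to the left (about +y). The three white hubs are in the rack, with the high end also to the left. Next I'll measure.

```bash
cat > h.py <<'E'
import numpy as np, cv2
from scipy.spatial.transform import Rotation as R
def Rm(rpy): return R.from_euler('xyz',rpy,degrees=True).as_matrix()
C={}
def addcam(n,K,p,o): C[n]=(np.array(K),np.array(p),Rm(o))
addcam('side',[[445.73141511,0,270.53884718],[0,445.73141511,209.47202471],[0,0,1]],[0.43741339,0.71795343,0.94725393],[-135.79044677,0.55917009,-173.36466215])
addcam('top',[[538.2626038,0,267.58001007],[0,538.2626038,208.86096768],[0,0,1]],[0.44711621,-0.06776477,1.43754826],[-177.12961033,1.03841488,-90.77218358])
def ray(n,u,v):
    K,p,r=C[n]; d=r@np.linalg.solve(K,[u,v,1.]); return p,d/np.linalg.norm(d)
def onz(n,u,v,z):
    p,d=ray(n,u,v); return p+d*(z-p[2])/d[2]
def tri(obs):
    A=np.zeros((3,3));b=np.zeros(3)
    for n,u,v in obs:
        p,d=ray(n,u,v);P=np.eye(3)-np.outer(d,d);A+=P;b+=P@p
    x=np.linalg.solve(A,b); 
    return x,[round(1000*np.linalg.norm((np.eye(3)-np.outer(d,d))@(x-p)),1) for p,d in [ray(*o) for o in obs]]
def proj(n,X):
    K,p,r=C[n]; q=K@(r.T@(np.asarray(X)-p)); return q[:2]/q[2]
E
python3 - <<'E'
from h import *
np.set_printoptions(precision=4,suppress=True)
# crop scale 5
T=lambda x,y,ox,oy:(ox+x/5,oy+y/5)
# prong tip
pt=T(44,132,295,165); ps=(245+107/5,140+297/5)
print('prong tip',tri([('top',)+pt,('side',)+ps]))
print('prong tip z100',onz('top',*pt,.1), onz('side',*ps,.1))
# handle centre
print('handle top z.172+13',onz('top',*T(207,130,295,165),.178))
print('handle both',tri([('top',)+T(207,132,295,165),('side',245+132/5,140+117/5)]))
# stand base corners (top) z~0.006
for c in [(62,62),(300,85),(295,250),(48,228)]: print('base',onz('top',*T(*c,295,165),.006))
# hub3 bore
print('hub3 face',tri([('top',)+T(98,170,135,180),('side',230+(604-400)/5,265+188/5)]))
i=cv2.imread('pics/side0.png')
E
python3 - <<'E'
import cv2,sys
sys.path.insert(0,'.')
t=cv2.imread("pics/top0.png"); s=cv2.imread("pics/side0.png")
for n,i,(x,y,w,h) in (('top',t,(135,180,70,60)),('side',s,(230,265,70,60))):
    cv2.imwrite(f'pics/hub_{n}.png',cv2.resize(i[y:y+h,x:x+w],None,fx=10,fy=10,interpolation=cv2.INTER_CUBIC))
E
```

```text
prong tip (array([ 0.5564, -0.1351,  0.1013]), [np.float64(0.2), np.float64(0.2)])
prong tip z100 [ 0.5567 -0.1352  0.1   ] [ 0.5564 -0.1365  0.1   ]
handle top z.172+13 [ 0.5501 -0.2075  0.178 ]
handle both (array([ 0.5503, -0.2087,  0.167 ]), [np.float64(0.2), np.float64(0.2)])
base [ 0.6017 -0.1501  0.006 ]
base [ 0.5875 -0.2765  0.006 ]
base [ 0.4996 -0.2719  0.006 ]
base [ 0.5132 -0.1412  0.006 ]
hub3 face (array([0.5026, 0.2236, 0.1621]), [np.float64(0.5), np.float64(0.5)])
```

View pics/hub_top.png

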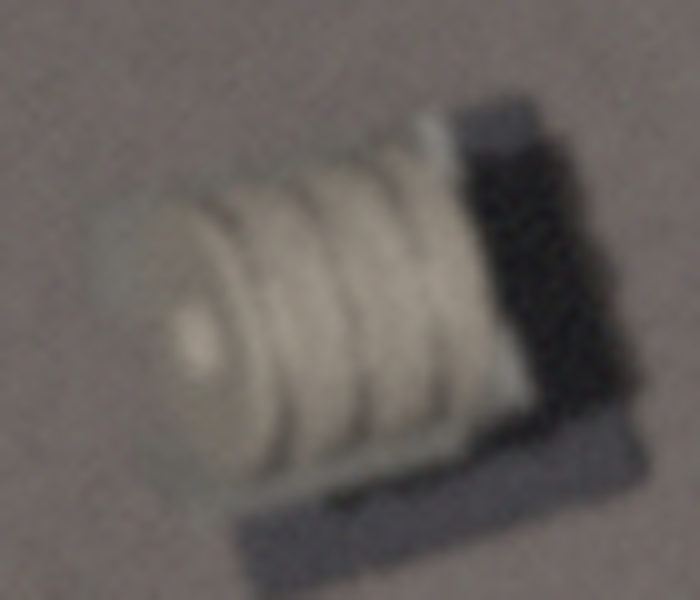

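View pics/hub_side.png

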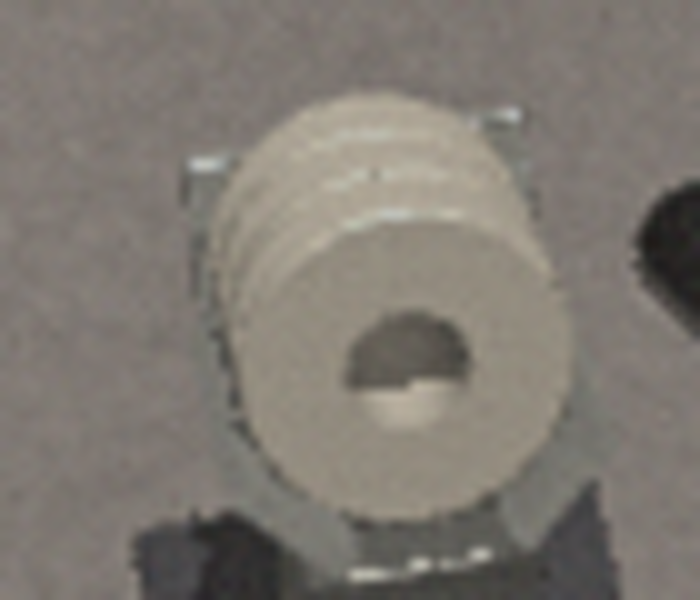

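```bash
cat > plan.py <<'E'
from h import *
np.set_printoptions(precision=4,suppress=True)
def plan(p0,rpy0,p1,rpy1,n,g):
    R0=Rm(rpy0);R1=Rm(rpy1) if np.ndim(rpy1)==1 else rpy1
    w=R.from_matrix(R0.T@R1).as_rotvec()/n; r=R.from_rotvec(w).as_matrix()
    S=sum(np.linalg.matrix_power(r,i) for i in range(n))
    d=np.linalg.solve(S,R0.T@(np.array(p1)-p0))
    row=' '.join('%.2f'%x for x in list(d*100)+list(np.degrees(w)))+' %g'%g
    print(n,'x',row,'| mm',round(1000*np.linalg.norm(d),1),'deg',round(np.degrees(np.linalg.norm(w)),2)); return row
def hookR(yaw,pitch,ryaw=0):
    # hook frame: x along prong (yaw deg, pitch up deg); returns hook R, tool R (tool z=-hook z, tool y=-hook x, tool x = -hook y)
    H=R.from_euler('ZY',[yaw,-pitch],degrees=True).as_matrix()
    return H,np.column_stack([-H[:,1],-H[:,0],-H[:,2]])
def cur():
    from rig import arm
    s=arm.observe(); return s['tool_pos'],s['tool_rot'],s
E
python3 - <<'E'
from plan import *
p,r,s=cur()
H,T=hookR(84,0); print(T,np.linalg.det(T))
plan(p,r,[.5509,-.2064,.30],T,14,1)
print(onz('side',270.4,302,.170),onz('top',154.5,213.5,.170))
# fork arm tips: side px
for q in [(250.8,281.5),(279.8,276.5)]: print(onz('side',*q,.155-.0185+.0208),)
E
```

```text
[[ 0.9945 -0.1045 -0.    ]
 [-0.1045 -0.9945 -0.    ]
 [-0.     -0.     -1.    ]] 1.0
14 x 0.73 -3.42 -0.37 -0.00 0.00 -4.54 1 | mm 35.2 deg 4.54
[0.5024 0.2273 0.17  ] [0.5038 0.2221 0.17  ]
[0.551  0.1734 0.1573]
[0.4907 0.1537 0.1573]
```

>>> arm_command(
  rows="0.73 -3.42 -0.37 0 0 -4.54 1;0.73 -3.42 -0.37 0 0 -4.54 1;0.73 -3.42 -0.37 0 0 -4.54 1;0.73 -3.42 -0.37 0 0 -4.54 1;0.73 -3.42 -0.37 0 0 -4.54 1;0.73 -3.42 -0.37 0 0 -4.54 1;0.73 -3.42 -0.37 0 0 -4.54 1;0.73 -3.42 -0.37 0 0 -4.54 1;0.73 -3.42 -0.37 0 0 -4.54 1;0.73 -3.42 -0.37 0 0 -4.54 1",
)

```text
time_s: 0.98
tool_pos: [0.4834, -0.3259, 0.285]
tool_rot: [-180.0, 0.0, -23.9]
contact_force: [1.1, -1.0, 0.1]
width: 0.0856
```

>>> arm_command(
  rows="0.73 -3.42 -0.37 0 0 -4.54 1;0.73 -3.42 -0.37 0 0 -4.54 1;0.73 -3.42 -0.37 0 0 -4.54 1;0.73 -3.42 -0.37 0 0 -4.54 1;0 0 0 0 0 0 1;0 0 0 0 0 0 1",
)

```text
time_s: 1.48
tool_pos: [0.551, -0.2043, 0.3001]
tool_rot: [180.0, 0.0, -5.8]
contact_force: [0.4, -0.5, 0.5]
width: 0.0858
```

```bash
cat > snap.py <<'E'
import sys,pickle,cv2
from rig import arm
n,f=sys.argv[1:3]
d=arm.snapshot(n); cv2.imwrite(f"pics/{f}.png",d["img"][:,:,::-1]); pickle.dump(d,open(f"pics/{f}.pkl","wb"))
if len(sys.argv)>3:
    x,y,w,h=map(int,sys.argv[3:7]); k=min(800/w,600/h); cv2.imwrite(f"pics/{f}_c.png",cv2.resize(d["img"][y:y+h,x:x+w,::-1],None,fx=k,fy=k,interpolation=cv2.INTER_CUBIC)); print('scale',k)
E
python3 snap.py wrist w1; python3 -c "
from plan import *
p,r,s=cur();print(p,r,s['time_s'],s['joint_pos'],s['contact_force'])"
```

```text
[ 0.5505 -0.2055  0.2998] [179.9966   0.0308  -5.9191] 1.5333 [-31.8814  24.4452  68.9874  -0.0166  86.5937 -25.9613] [-0.5299 -0.2127  0.1667]
```

View pics/w1.png

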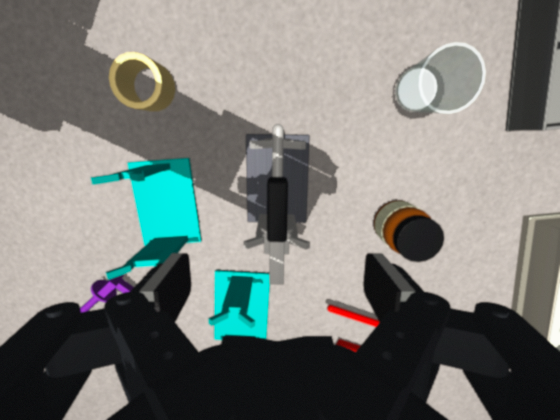

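The wrist view shows the black handle at columns 267–287, rows 178–240, vertical and centred between the jaws. The prong tip is at (278,128). I'll compute positions from these.

Run:
```python
from plan import *
import pickle
d=pickle.load(open('pics/w1.pkl','rb')); addcam('w1',d['K'],d['position'],d['orientation'])
i=d['img'].astype(int).sum(2)
m=(i[150:260,262:296]<90).astype(np.uint8)
ys,xs=np.nonzero(m); print(xs.min()+262,xs.max()+262,ys.min()+150,ys.max()+150)
for y in range(170,245,8): 
    q=np.nonzero(i[y,255:300]<90)[0]; print(y,q.min()+255 if len(q) else '',q.max()+255 if len(q) else '')
print('top face centre by z=.185', onz('w1',277.3,197,.185))
for y in (178,240): print(y,onz('w1',277.3,y,.185),onz('w1',277.3,y,.159))
print('tip',onz('w1',278,128,.1),tri([('w1',278,128),('top',303.8,191.4),('side',266.4,199.4)]))
H,T=hookR(84,0)
o=np.array([.5505,-.2099,0]);print('pred handle',o+H@[.0035,0,.172],'tip',o+H@[.0795,0,.1])
for X in ([-.0245,0,.185],[.0315,0,.185],[.0315,0,.159],[.0795,0,.1]): print(proj('w1',o+H@np.array(X)))
```

```text
267 287 177 240
170  
178 269 285
186 268 287
194 268 287
202 268 286
210 268 286
218 268 286
226 268 286
234 269 285
242  
top face centre by z=.185 [ 0.5534 -0.1926  0.185 ]
178 [ 0.555  -0.1763  0.185 ] [ 0.5546 -0.1805  0.159 ]
240 [ 0.5494 -0.2314  0.185 ] [ 0.5485 -0.2415  0.159 ]
tip [ 0.56   -0.1357  0.1   ] (array([ 0.5577, -0.1356,  0.1005]), [np.float64(2.3), np.float64(1.1), np.float64(1.4)])
pred handle [ 0.5509 -0.2064  0.172 ] tip [ 0.5588 -0.1308  0.1   ]
[275.941 243.118]
[276.1244 180.7657]
[276.1934 176.0513]
[276.4474 123.4669]
```

Run:
```python
from plan import *
p,r,s=cur()
H,T=hookR(84.5,0)
plan(p,r,[.5515,-.2075,.1735],T,6,1)
```

```text
6 x 0.02 0.03 2.11 0.00 0.01 -0.07 1 | mm 21.1 deg 0.07
```

>>> arm_command(
  rows="0.02 0.03 2.1 0 0 -0.07 1;0.02 0.03 2.1 0 0 -0.07 1;0.02 0.03 2.1 0 0 -0.07 1;0.02 0.03 2.1 0 0 -0.07 1;0.02 0.03 2.1 0 0 -0.07 1;0.02 0.03 2.1 0 0 -0.07 1;0 0 0 0 0 0 1;0 0 0 0 0 0 1",
)

```text
time_s: 2.2
tool_pos: [0.5508, -0.2086, 0.1737]
tool_rot: [-180.0, 0.1, -5.6]
contact_force: [0.6, -0.0, 0.1]
width: 0.0852
```

>>> arm_command(
  rows="0 0 0 0 0 0 0;0 0 0 0 0 0 0;0 0 0 0 0 0 0;0 0 0 0 0 0 0;0 0 0 0 0 0 0;0 0 0 0 0 0 0;0 0 0 0 0 0 0;0 0 0 0 0 0 0",
)

```text
time_s: 2.87
tool_pos: [0.5514, -0.2077, 0.1746]
tool_rot: [180.0, 0.0, -5.5]
contact_force: [-3.6, 0.5, 5.8]
width: 0.017
```

```bash
python3 snap.py wrist w2; python3 snap.py side s2 225 110 120 90; python3 -c "
from plan import *
p,r,s=cur();print(p,r,s['time_s'],s['width'],s['contact_force'])"
```

```text
scale 6.666666666666667
[ 0.5514 -0.2077  0.1746] [179.9872  -0.0002  -5.5311] 2.9667 0.01709682294849448 [-3.0746  0.3143  5.5714]
```

View pics/w2.png

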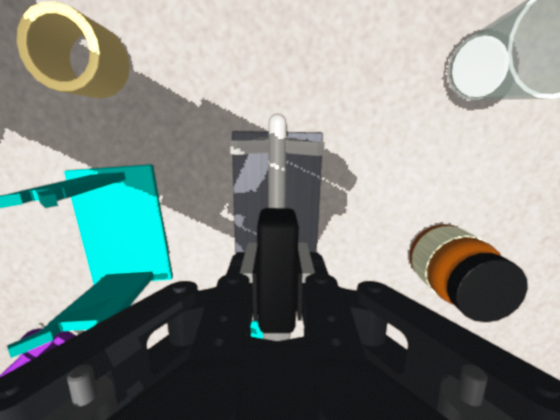

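View pics/s2_c.png

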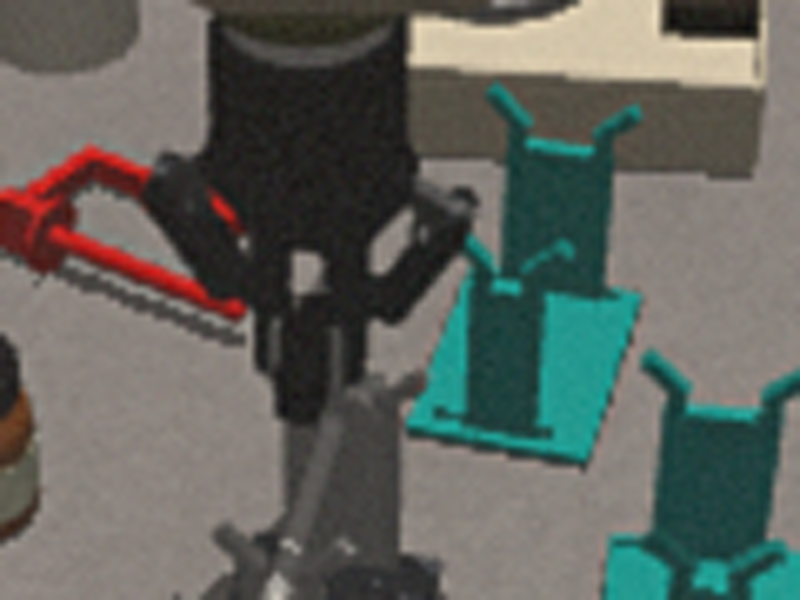

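The jaws are closed on the handle (width 17 mm). The prong tip is at about (277,117) in the wrist view and the handle spans rows 210–332. Next I'll measure the hook in the hand.

Run:
```python
from plan import *
import pickle
d=pickle.load(open('pics/w2.pkl','rb')); addcam('w2',d['K'],d['position'],d['orientation'])
cv2.imwrite('pics/w2_c.png',cv2.resize(d['img'][105:345,227:327,::-1],None,fx=2.5,fy=2.5,interpolation=cv2.INTER_CUBIC))
p,r,s=cur(); Rt=Rm(r); H=np.column_stack([-Rt[:,1],-Rt[:,0],-Rt[:,2]])
for (u,v,z) in [(277.5,115,.100),(277.5,114,.100),(277.5,210,.172),(277.5,218,.185),(277.5,331,.185)]:
    print(v,H.T@(onz('w2',u,v,z)-p)*1000)
print('cam in tool',Rt.T@(d['position']-p), (R.from_matrix(Rt.T@Rm(d['orientation']))).as_euler('xyz',degrees=True))
```

```text
115 [ 76.4285  -1.2652 -74.5425]
114 [ 77.0545  -1.2649 -74.5423]
210 [31.4033 -1.128  -2.5525]
218 [31.5347 -1.099  10.4475]
331 [-23.3947  -1.1273  10.4352]
cam in tool [ 0.0008 -0.0666 -0.1254] [-15.2128   0.0084   0.0029]
```

View pics/w2_c.png

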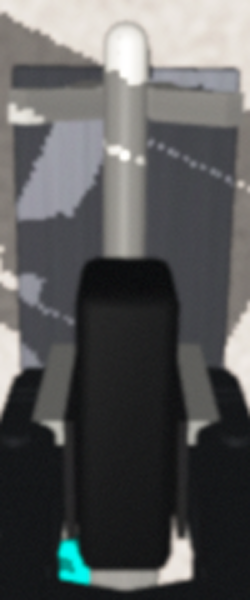

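>>> arm_command(
  rows="0 0 -1 0 0 0 0;0 0 -2 0 0 0 0;0 0 -2.5 0 0 0 0;0 0 -2.5 0 0 0 0;0 0 -2.5 0 0 0 0;0 0 -2.5 0 0 0 0;0 0 0 0 0 0 0;0 0 0 0 0 0 0",
)

```text
time_s: 3.63
tool_pos: [0.5517, -0.2077, 0.3051]
tool_rot: [179.9, -0.1, -5.5]
contact_force: [0.9, -0.3, -1.8]
width: 0.0169
```

```bash
cat >> plan.py <<'E'
TCPH=np.array([.039,0,.0746])  # TCP in hook frame
def rackpose(M,yaw,pitch,s,n=0.):
    """hook origin at M + s*a + n*normal ; returns TCP pos, tool R"""
    H,T=hookR(yaw,pitch); o=np.array(M)+H@[s,0,n]; return o+H@TCPH,T
E
python3 - <<'E'
from plan import *
p,r,s=cur();print(p,r,s['contact_force'],s['moment'],s['width'])
P,T=rackpose([.5102,.2025,.155],107.5,30,-.037-.06-.116,.02); print(P)
plan(p,r,P,T,12,0)
E
```

```text
[ 0.5517 -0.2077  0.3051] [179.9496  -0.1258  -5.5048] [ 0.9108 -0.2528 -1.7572] [ 0.0166  0.0109 -0.0188] 0.016922820121248384
[0.5697 0.0137 0.1499]
12 x 0.36 -1.50 1.71 2.47 -0.51 -1.87 0 | mm 23.0 deg 3.14
```

Run:
```python
from plan import *
p,r,s=cur()
P,T=rackpose([.5102,.2025,.155],107.5,30,-.037-.06-.116,.02)
Q=P+[0,0,.15]
plan(p,r,Q,T,10,0)
plan(Q,R.from_matrix(T).as_euler('xyz',degrees=True),P,T,6,0)
```

```text
10 x 0.37 -2.16 0.56 2.97 -0.61 -2.24 0 | mm 22.6 deg 3.77
6 x 0.00 1.25 2.17 -0.00 0.00 -0.00 0 | mm 25.0 deg 0.0
```

>>> arm_command(
  rows="0.37 -2.16 0.56 2.97 -0.61 -2.24 0;0.37 -2.16 0.56 2.97 -0.61 -2.24 0;0.37 -2.16 0.56 2.97 -0.61 -2.24 0;0.37 -2.16 0.56 2.97 -0.61 -2.24 0;0.37 -2.16 0.56 2.97 -0.61 -2.24 0;0.37 -2.16 0.56 2.97 -0.61 -2.24 0;0.37 -2.16 0.56 2.97 -0.61 -2.24 0;0.37 -2.16 0.56 2.97 -0.61 -2.24 0;0.37 -2.16 0.56 2.97 -0.61 -2.24 0;0.37 -2.16 0.56 2.97 -0.61 -2.24 0",
)

```text
time_s: 4.47
tool_pos: [0.5693, 0.015, 0.2982]
tool_rot: [-149.6, 0.2, 17.5]
contact_force: [0.4, 0.3, -1.5]
width: 0.017
```

>>> arm_command(
  rows="0 0 0 0 0 0 0;0 0 0 0 0 0 0;0 0 0 0 0 0 0",
)

```text
time_s: 4.72
tool_pos: [0.5696, 0.0132, 0.2987]
tool_rot: [-149.9, 0.2, 17.4]
contact_force: [-0.3, 0.1, -1.7]
width: 0.0165
```

```bash
python3 snap.py wrist w3; python3 -c "
from plan import *
p,r,s=cur();print(p,r,s['time_s'],s['width'],s['joint_pos'])"
```

```text
[0.5697 0.0131 0.299 ] [-149.9127    0.1289   17.3517] 4.7667 0.016805373952447963 [-20.3685  28.8478  67.1822  23.8838 102.4536 -36.3099]
```

View pics/w3.png

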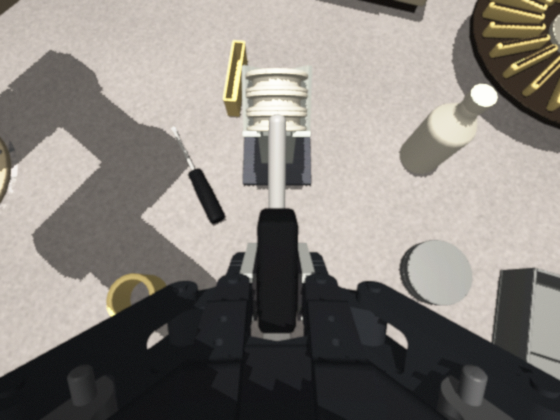

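Run:
```python
import cv2
i=cv2.imread('pics/w3.png'); cv2.imwrite('pics/w3_c.png',cv2.resize(i[55:195,225:335],None,fx=4.2,fy=4.2,interpolation=cv2.INTER_CUBIC))
from plan import *
import pickle
d=pickle.load(open('pics/w3.pkl','rb')); addcam('w3',d['K'],d['position'],d['orientation'])
M=np.array([.5102,.2025,.155]); H,T=hookR(107.5,30)
for n,X in dict(forkL=[-.037,.0,.024],forkin=[-.031,0,.024],h1lo=[-.030,0,.035],h1hi=[-.010,0,.035],h2hi=[.01,0,.035],h3hi=[.03,0,.035],h3R=[.03,-.035,0],h3L=[.03,.035,0]).items(): print(n,proj('w3',M+H@X),'crop',(proj('w3',M+H@X)-[225,55])*4.2)
```

```text
forkL [276.2657 133.8027] crop [215.316  330.9714]
forkin [276.2438 128.0752] crop [215.2241 306.916 ]
h1lo [276.2059 126.9809] crop [215.0648 302.3199]
h1hi [276.128  106.7351] crop [214.7374 217.2872]
h2hi [276.0472  85.7652] crop [214.3983 129.214 ]
h3hi [275.9635  64.032 ] crop [214.0468  37.9342]
h3R [307.704   70.9621] crop [347.3569  67.0407]
h3L [244.5008  71.2104] crop [81.9033 68.0838]
```

View pics/w3_c.png

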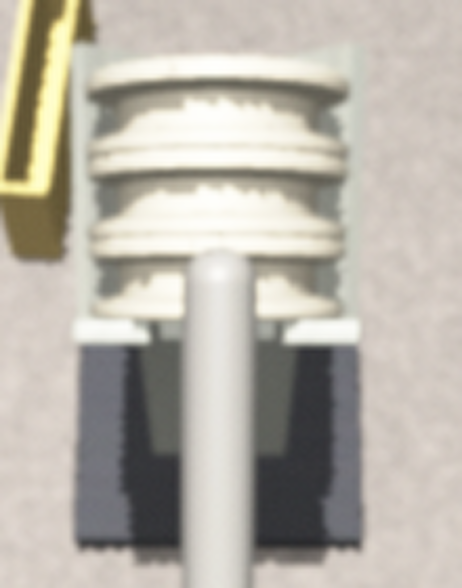

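Run:
```python
from plan import *
p,r,s=cur()
P,T=rackpose([.5109,.1999,.155],107.5,30,-.173,0)
plan(p,r,P,T,10,0); print(P)
Q,T=rackpose([.5109,.1999,.155],107.5,30,-.173,0.04)
plan(p,r,Q,T,6,0);plan(Q,R.from_matrix(T).as_euler('xyz',degrees=True),P,T,4,0)
```

```text
10 x 0.00 0.36 1.48 -0.01 0.00 -0.02 0 | mm 15.2 deg 0.02
[0.557  0.0536 0.1526]
6 x 0.00 0.61 1.80 -0.01 0.01 -0.03 0 | mm 19.0 deg 0.04
4 x -0.00 0.00 1.00 -0.00 0.00 -0.00 0 | mm 10.0 deg 0.0
```

>>> arm_command(
  rows="0 0.36 1.48 0 0 0 0;0 0.36 1.48 0 0 0 0;0 0.36 1.48 0 0 0 0;0 0.36 1.48 0 0 0 0;0 0.36 1.48 0 0 0 0;0 0.36 1.48 0 0 0 0;0 0.36 1.48 0 0 0 0;0 0.36 1.48 0 0 0 0;0 0.36 1.48 0 0 0 0;0 0.36 1.48 0 0 -0.1 0",
)

```text
time_s: 5.6
tool_pos: [0.5565, 0.0542, 0.1526]
tool_rot: [-149.9, 0.0, 17.4]
contact_force: [0.0, -0.4, -1.0]
width: 0.0167
```

>>> arm_command(
  rows="0 0 0 0 0 0 0;0 0 0 0 0 0 0;0 0 0 0 0 0 0",
)

```text
time_s: 5.85
tool_pos: [0.5571, 0.0542, 0.1544]
tool_rot: [-149.9, -0.0, 17.5]
contact_force: [0.3, 0.7, -0.2]
width: 0.0173
```

```bash
python3 snap.py wrist w4 195 60 165 160;python3 snap.py side s4 200 220 140 105;python3 snap.py top t4 130 160 140 105; python3 -c "
from plan import *
p,r,s=cur();print(p,r,s['time_s'],s['width'],s['contact_force'])"
```

```text
scale 3.75
scale 5.714285714285714
scale 5.714285714285714
[0.557  0.0545 0.1544] [-149.9356   -0.0514   17.4953] 6.0 0.01705724195434635 [ 0.1425 -0.5437 -1.1684]
```

View pics/w4_c.png

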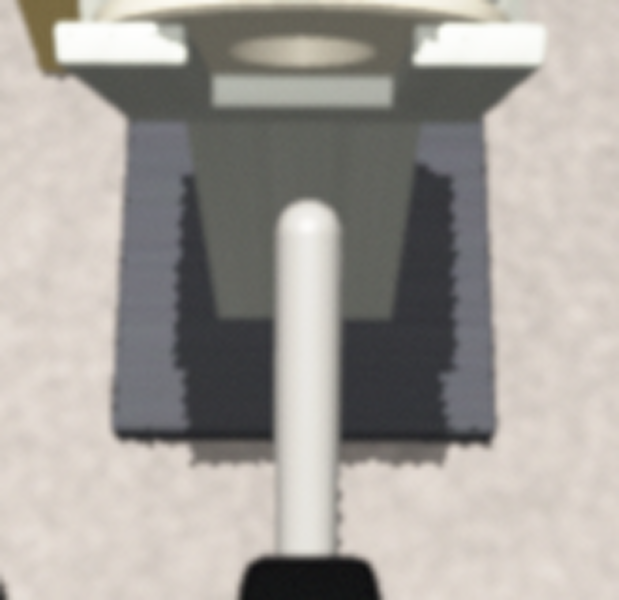

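View pics/s4_c.png

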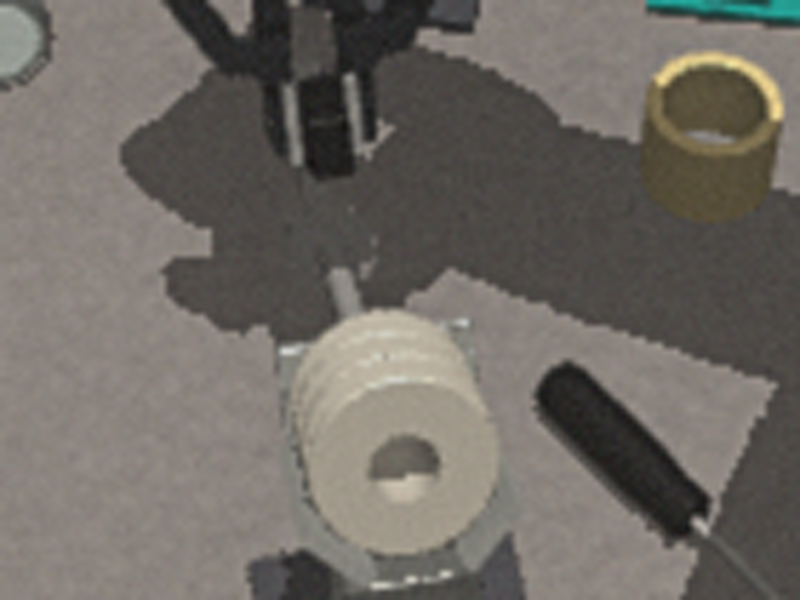

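View pics/t4_c.png

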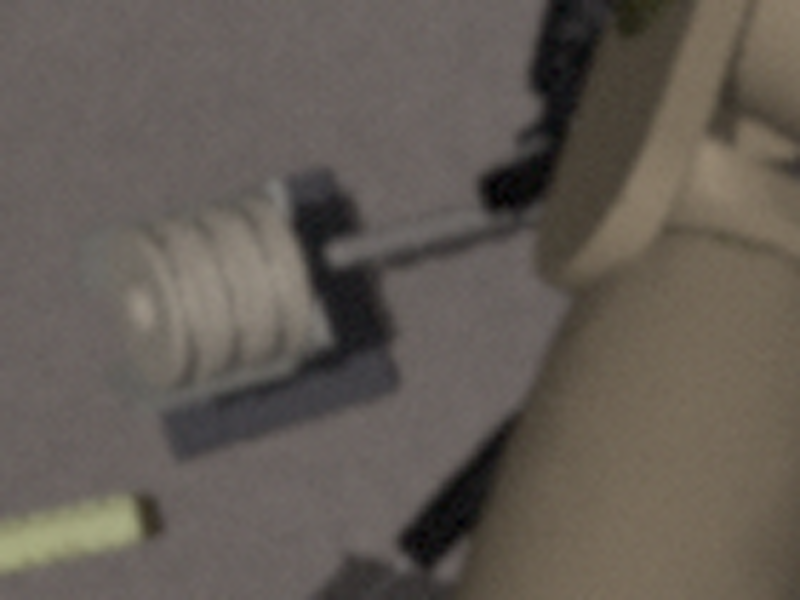

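Run:
```python
from plan import *
import pickle
d=pickle.load(open('pics/w4.pkl','rb')); addcam('w4',d['K'],d['position'],d['orientation'])
p,r,s=cur(); Rt=Rm(r); Hh=np.column_stack([-Rt[:,1],-Rt[:,0],-Rt[:,2]]); o=p-Hh@TCPH
tip=o+Hh@[.116,0,0]; print('tip',tip,'pred side',proj('side',tip),'top',proj('top',tip),'w4',proj('w4',o+Hh@[.116,0,.0]))
M=np.array([.5109,.1999,.155]); H,T=hookR(107.5,30)
print('tip rel axis',H.T@(tip-M)*1000)
f=lambda X:(proj('w4',M+H@X)-[195,60])*3.75
for n,X in dict(fork_out_top=[-.037,.0,.024],fork_in_top=[-.031,0,.024],slotfloor_out=[-.037,0,-.021],slotfloor_in=[-.031,0,-.021],bore_top=[-.03,0,.013],bore_bot=[-.03,0,-.013]).items(): print(n,f(X))
print('obs top tip',[130+335/5.714,160+250/5.714])
```

```text
tip [0.5258 0.1537 0.1284] pred side [263.9462 282.8057] top [186.2377 204.8448] w4 [275.4501 113.0326]
tip rel axis [-55.3443  -0.2861   1.2017]
fork_out_top [299.0297  61.8071]
fork_in_top [298.9498  18.1765]
slotfloor_out [300.5164 104.5688]
slotfloor_in [300.4648  70.4943]
bore_top [299.3787  26.5205]
bore_bot [300.2348  56.9103]
obs top tip [188.6279313965698, 203.75218760938046]
```

>>> arm_command(
  rows="-0.06 0 0.1 0 0 0 0;0 -1 0 0 0 0 0;0 -1 0 0 0 0 0;0 -1 0 0 0 0 0;0 -1 0 0 0 0 0;0 0 0 0 0 0 0;0 0 0 0 0 0 0",
)

```text
time_s: 6.58
tool_pos: [0.5454, 0.0888, 0.1733]
tool_rot: [-149.9, -0.0, 17.6]
contact_force: [-0.5, -0.8, -1.5]
width: 0.0169
```

```bash
cat > rel.py <<'E'
from plan import *
p,r,s=cur(); Rt=Rm(r); Hh=np.column_stack([-Rt[:,1],-Rt[:,0],-Rt[:,2]]); o=p-Hh@TCPH
H,T=hookR(107.5,30); M=np.array([.5109,.1999,.155])
print('origin rel',H.T@(o-M)*1000,'tip',H.T@(o+Hh@[.116,0,0]-M)*1000,'rpy',r,'F tool',Rt.T@s['contact_force'],s['width'],s['time_s'])
E
python3 rel.py; python3 snap.py wrist w5 195 40 165 160
```

```text
origin rel [-130.489     0.4871   -0.6643] tip [-14.4892   0.6556  -0.4898] rpy [-149.9138   -0.0255   17.5814] F tool [-0.7495  1.2599  1.0111] 0.016948253537916253 6.5833
scale 3.75
```

View pics/w5_c.png

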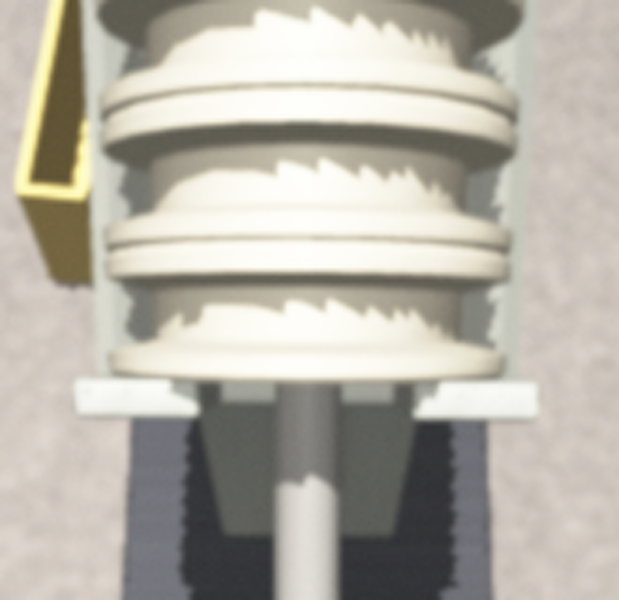

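The tip is inside hub1 with no contact force. The prong column (307) matches the fork and hub centre (306), so I'm continuing.

>>> arm_command(
  rows="0 -1 0 0 0 0 0;0 -1 0 0 0 0 0;0 -1 0 0 0 0 0;0 -1 0 0 0 0 0;0 0 0 0 0 0 0",
)

```text
time_s: 7.05
tool_pos: [0.5347, 0.1229, 0.1942]
tool_rot: [-149.9, -0.1, 17.6]
contact_force: [0.4, 0.5, -1.0]
width: 0.0171
```

```bash
python3 rel.py
```

```text
origin rel [-89.0716   0.3346  -0.4218] tip [26.9279  0.6157 -0.2138] rpy [-149.8973   -0.0712   17.6192] F tool [0.5562 0.1695 1.0837] 0.01711767810051683 7.05
```

>>> arm_command(
  rows="0 -1 0 0 0 0 0;0 -1 0 0 0 0 0;0 -1 0 0 0 0 0;0 -1 0 0 0 0 0;0 -0.8 0 0 0 0 0;0 0 0 0 0 0 0;0 0 0 0 0 0 0",
)

```text
time_s: 7.63
tool_pos: [0.5225, 0.1611, 0.2171]
tool_rot: [-149.9, 0.0, 17.6]
contact_force: [-0.3, -0.8, -1.9]
width: 0.0171
```

```bash
python3 rel.py; python3 snap.py side s6 220 240 110 90; python3 snap.py wrist w6
```

```text
origin rel [-42.8717   0.6398  -0.6389] tip [73.128   0.7427 -0.4333] rpy [-149.8985    0.0011   17.5594] F tool [-0.5603  1.522   1.3556] 0.017080074749026182 7.6333
scale 6.666666666666667
```

View pics/s6_c.png

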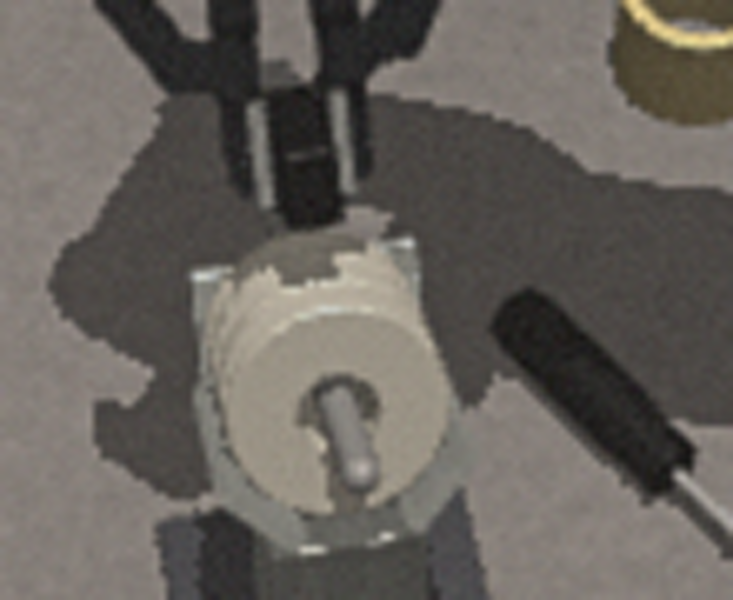

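View pics/w6.png

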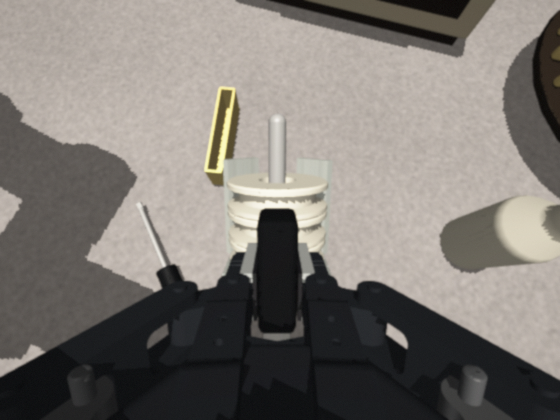

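The side view shows the prong sticking out of hub3's bore at crop (345,430), so all three hubs are threaded. Next I'll lift square to the axis.

>>> arm_command(
  rows="0 -0.2 -0.3 0 0 0 0;0 0 -0.4 0 0 0 0;0 0 -0.5 0 0 0 0;0 0 -0.5 0 0 0 0;0 0 -0.5 0 0 0 0;0 0 0 0 0 0 0",
)

```text
time_s: 8.23
tool_pos: [0.5259, 0.1513, 0.238]
tool_rot: [-149.9, -0.1, 17.5]
contact_force: [0.4, 0.5, -1.1]
width: 0.017
```

```bash
python3 rel.py
```

```text
origin rel [-41.4169   0.1995  22.5983] tip [74.5829  0.2417 22.7658] rpy [-149.9173   -0.0638   17.4871] F tool [0.5096 0.2605 1.1631] 0.017036333943567347 8.2333
```

```bash
python3 snap.py side s7 220 240 110 90
```

```text
scale 6.666666666666667
```

View pics/s7_c.png

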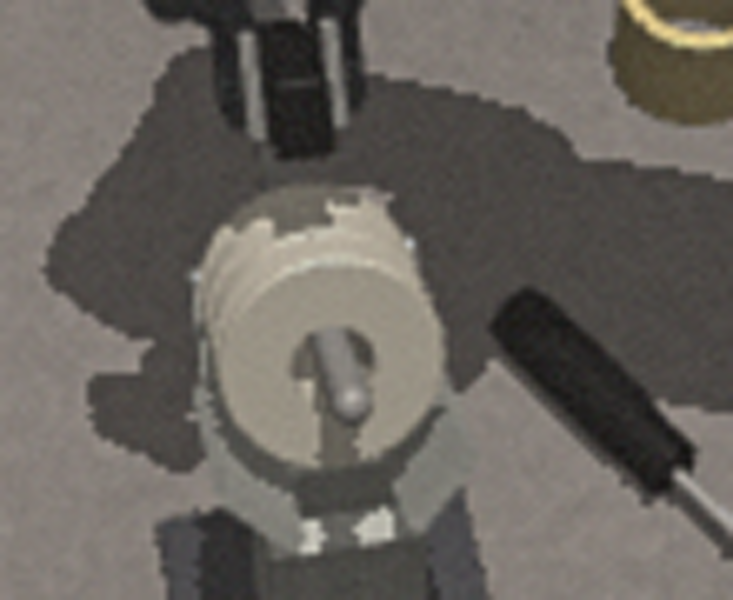

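All three hubs rise with the prong. I'll keep lifting to clear the fork.

>>> arm_command(
  rows="0 0 -0.6 0 0 0 0;0 0 -0.8 0 0 0 0;0 0 -0.8 0 0 0 0;0 0 -0.8 0 0 0 0;0 0 -0.8 0 0 0 0;0 0 -0.8 0 0 0 0;0 0 -0.8 0 0 0 0;0 0 -0.8 0 0 0 0;0 0 -0.6 0 0 0 0;0 0 0 0 0 0 0",
)

```text
time_s: 9.12
tool_pos: [0.5362, 0.1188, 0.2969]
tool_rot: [-149.9, -0.1, 17.5]
contact_force: [0.4, -1.3, -2.3]
width: 0.0169
```

```bash
python3 rel.py; python3 snap.py side s8 210 200 120 100;python3 snap.py wrist w8
```

```text
origin rel [-41.5186   0.18    90.739 ] tip [74.4813  0.2344 90.8834] rpy [-149.9286   -0.076    17.487 ] F tool [0.0002 2.3531 1.3124] 0.016884636353431754 9.1167
scale 6.0
```

View pics/s8_c.png

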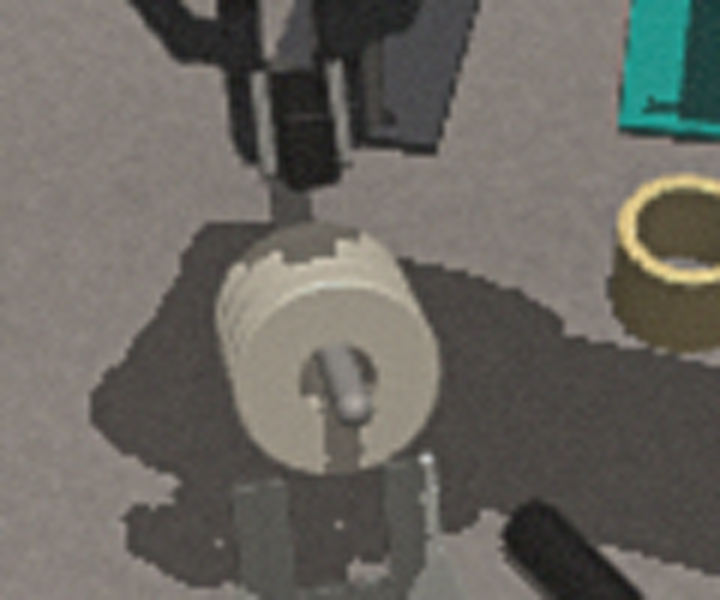

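View pics/w8.png

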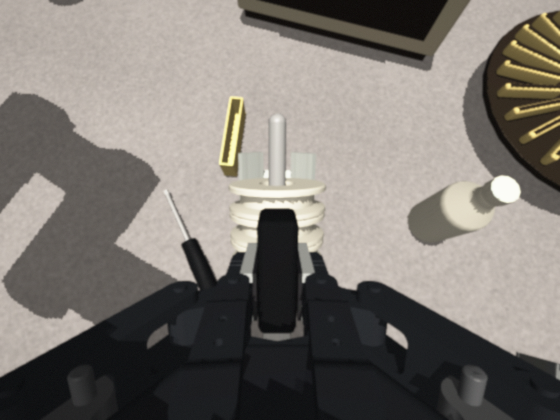

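The hubs are clear of the rack and all three are on the prong. I'll carry them back above the stand, keeping the prong tip tilted up.

Run:
```python
from plan import *
p,r,s=cur()
Hh,T=hookR(84.5,0); rest=np.array([.5517,-.2047,.1746]); o=rest-Hh@TCPH
H2,T2=hookR(84.5,18); P=o+[0,0,.13]+H2@TCPH; print(P)
plan(p,r,P,T2,16,0)
```

```text
[ 0.5493 -0.2295  0.313 ]
16 x -0.17 1.95 -1.01 -0.75 0.59 1.32 0 | mm 22.0 deg 1.62
```

>>> arm_command(
  rows="-0.09 1 -0.5 -0.38 0.3 0.66 0;-0.17 1.95 -1.01 -0.75 0.59 1.32 0;-0.17 1.95 -1.01 -0.75 0.59 1.32 0;-0.17 1.95 -1.01 -0.75 0.59 1.32 0;-0.17 1.95 -1.01 -0.75 0.59 1.32 0;-0.17 1.95 -1.01 -0.75 0.59 1.32 0;-0.17 1.95 -1.01 -0.75 0.59 1.32 0;-0.17 1.95 -1.01 -0.75 0.59 1.32 0",
)

```text
time_s: 9.88
tool_pos: [0.5596, -0.0456, 0.2944]
tool_rot: [-155.6, 0.7, 6.6]
contact_force: [0.7, -0.0, -2.2]
width: 0.017
```

>>> arm_command(
  rows="-0.17 1.95 -1.01 -0.75 0.59 1.32 0;-0.17 1.95 -1.01 -0.75 0.59 1.32 0;-0.17 1.95 -1.01 -0.75 0.59 1.32 0;-0.17 1.95 -1.01 -0.75 0.59 1.32 0;-0.17 1.95 -1.01 -0.75 0.59 1.32 0;-0.17 1.95 -1.01 -0.75 0.59 1.32 0;-0.17 1.95 -1.01 -0.75 0.59 1.32 0;-0.17 1.95 -1.01 -0.75 0.59 1.32 0;-0.08 0.95 -0.5 -0.37 0.3 0.66 0;0 0 0 0 0 0 0",
)

```text
time_s: 10.72
tool_pos: [0.5491, -0.2312, 0.3138]
tool_rot: [-162.1, 0.0, -5.8]
contact_force: [-0.2, 0.9, -2.0]
width: 0.017
```

```bash
python3 snap.py side s9 210 110 130 100;python3 snap.py wrist w9
python3 - <<'E'
from plan import *
p,r,s=cur();print(p,r,s['time_s'],s['width'],s['contact_force'])
Hh,T=hookR(84.5,0); P=np.array([.5517,-.2047,.1746+.10])
plan(p,r,P,T,8,0)
E
```

```text
scale 6.0
[ 0.5496 -0.2288  0.3137] [-161.9859    0.024    -5.558 ] 10.8167 0.016875403461568347 [ 0.1606  0.4918 -2.5703]
8 x -0.00 -0.21 0.54 -2.25 0.00 -0.01 0 | mm 5.8 deg 2.25
```

View pics/s9_c.png

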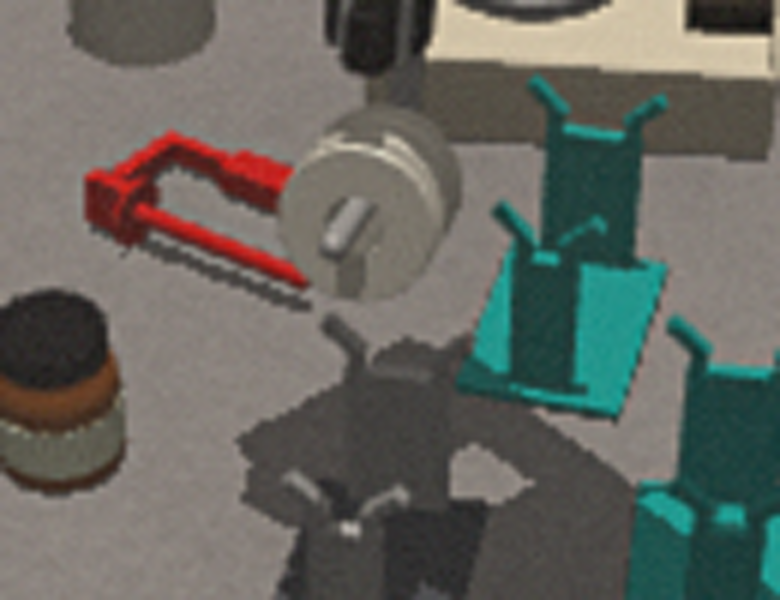

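View pics/w9.png

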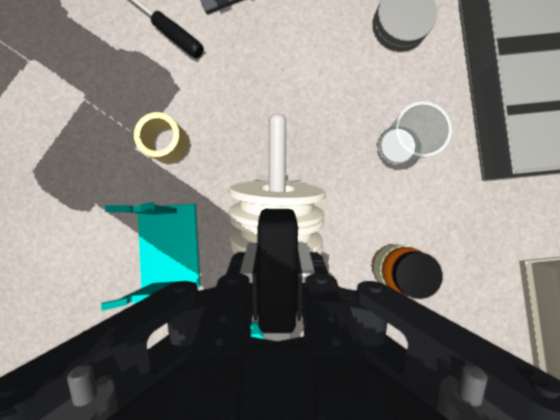

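Run:
```python
from plan import *
import pickle
p,r,s=cur(); Rt=Rm(r); Hh=np.column_stack([-Rt[:,1],-Rt[:,0],-Rt[:,2]]); o=p-Hh@TCPH
d=pickle.load(open('pics/w9.pkl','rb')); addcam('w9',d['K'],d['position'],d['orientation'])
for X in ([.06,0,.028],[.066,0,.028],[.072,0,.028],[.06,.035,-.007],[.072,.035,-.007],[.116,0,0]): print(X,proj('w9',o+Hh@np.array(X)))
cv2.imwrite('pics/w9_c.png',cv2.resize(d['img'][100:270,217:337,::-1],None,fx=3.5,fy=3.5,interpolation=cv2.INTER_CUBIC))
```

```text
[0.06, 0, 0.028] [275.5706 205.7277]
[0.066, 0, 0.028] [275.5472 196.1967]
[0.072, 0, 0.028] [275.5234 186.4937]
[0.06, 0.035, -0.007] [227.8977 193.7621]
[0.072, 0.035, -0.007] [227.137  177.4614]
[0.116, 0, 0] [275.5243 112.5538]
```

View pics/w9_c.png

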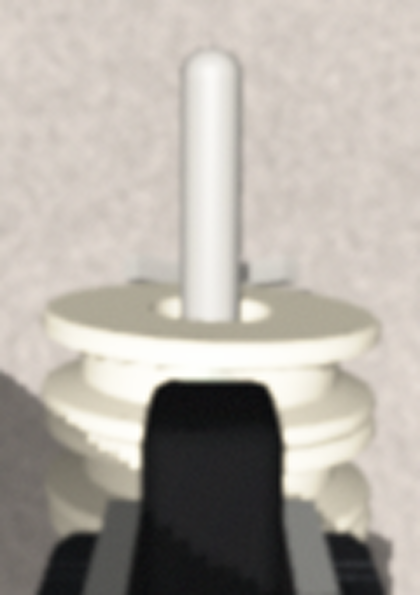

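The front face of hub3 is about 62 mm from the flange, so the stack sits against it. I'll level the hook and hold it above the stand.

>>> arm_command(
  rows="0 -0.21 0.54 -2.2 0 0 0;0 -0.21 0.54 -2.2 0 0 0;0 -0.21 0.54 -2.2 0 0 0;0 -0.21 0.54 -2.2 0 0 0;0 -0.21 0.54 -2.2 0 0 0;0 -0.21 0.54 -2.2 0 0 0;0 -0.21 0.54 -2.2 0 0 0;0 -0.21 0.54 -2.2 0 0 0;0 0 0 0 0 0 0;0 0 0 0 0 0 0",
)

```text
time_s: 11.65
tool_pos: [0.5521, -0.2037, 0.2746]
tool_rot: [-179.5, 0.0, -5.5]
contact_force: [-0.2, 0.1, -2.1]
width: 0.0169
```

```bash
python3 snap.py side s10 210 110 130 100;python3 snap.py wrist w10 197 90 160 200
python3 - <<'E'
from plan import *
p,r,s=cur();print(p,r,s['time_s'],s['width'],s['contact_force'])
Hh,T=hookR(84.5,0.3); P=np.array([.5517,-.2047,.1746+.015])
plan(p,r,P,T,8,0)
E
```

```text
scale 6.0
scale 3.0
[ 0.5521 -0.2049  0.275 ] [-179.5863   -0.0239   -5.5487] 11.75 0.01693978250491126 [-0.1997  0.3297 -2.6235]
8 x -0.01 0.00 1.07 -0.01 -0.00 -0.01 0 | mm 10.7 deg 0.02
```

View pics/s10_c.png

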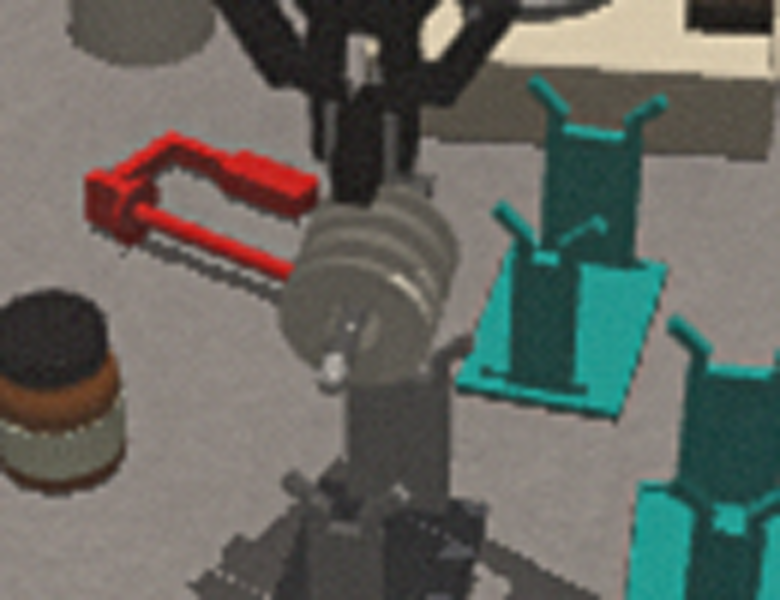

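View pics/w10_c.png

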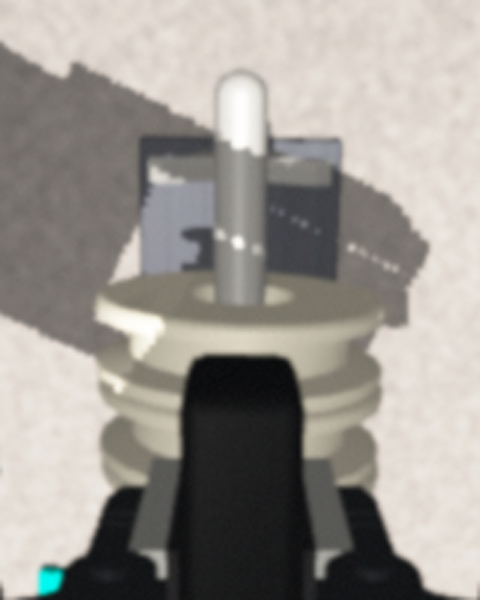

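Prong (crop column 241) and far post (148–333, centre 240) line up, so I'm lowering.

>>> arm_command(
  rows="-0.01 0 1.05 0 0 0 0;-0.01 0 1.05 0 0 0 0;-0.01 0 1.05 0 0 0 0;-0.01 0 1.05 0 0 0 0;0 0 1.05 0 0 0 0;0 0 1.05 0 0 0 0;0 0 1.05 0 0 0 0;0 0 1.05 0 0 0 0;0 0 0 0 0 0 0;0 0 0 0 0 0 0",
)

```text
time_s: 12.58
tool_pos: [0.5515, -0.2046, 0.1902]
tool_rot: [-179.6, 0.0, -5.6]
contact_force: [-0.2, -0.7, -1.5]
width: 0.0171
```

```bash
python3 snap.py side s11 220 130 110 90;python3 snap.py wrist w11 197 90 160 200; python3 snap.py top t11 285 150 110 80
python3 - <<'E'
from plan import *
p,r,s=cur();print(p,r,s['time_s'],s['width'],s['contact_force'])
E
```

```text
scale 6.666666666666667
scale 3.0
scale 7.2727272727272725
[ 0.5519 -0.2048  0.1915] [-179.6802   -0.0828   -5.5734] 12.7333 0.017472454630265276 [-0.1174 -0.9636 -1.3225]
```

View pics/s11_c.png

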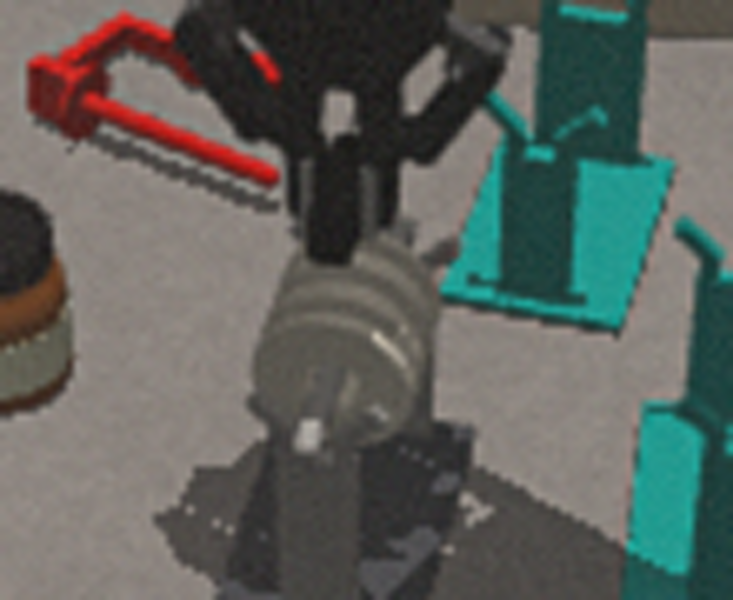

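View pics/w11_c.png

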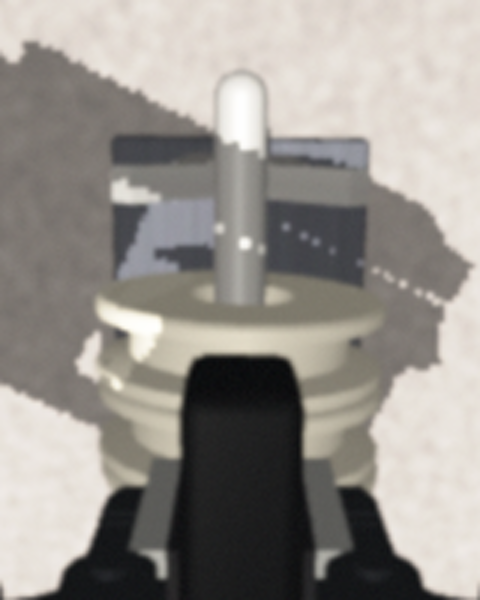

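View pics/t11_c.png

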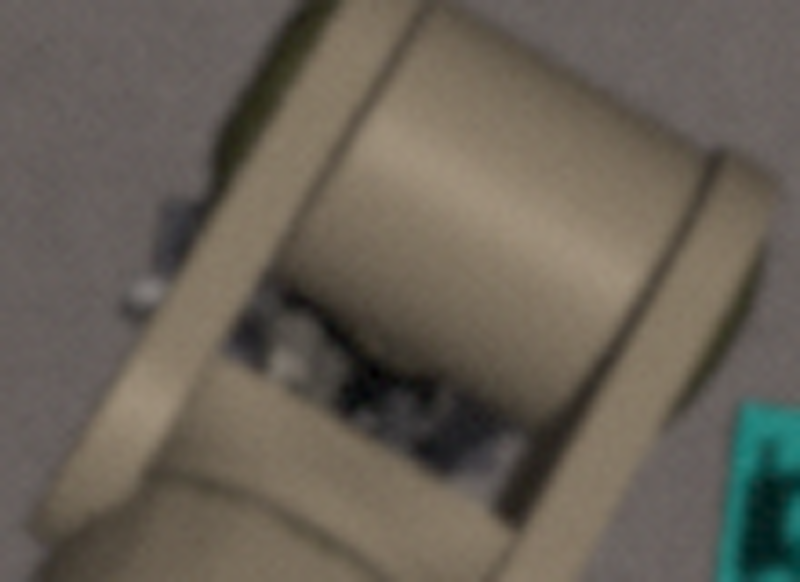

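>>> arm_command(
  rows="0 0 0.4 -0.1 0 0 0;0 0 0.4 -0.1 0 0 0;0 0 0.3 -0.1 0 0 0;0 0 0.2 0 0 0 0;0 0 0.2 0 0 0 0;0 0 0 0 0 0 0;0 0 0 0 0 0 0",
)

```text
time_s: 13.32
tool_pos: [0.5515, -0.2045, 0.1754]
tool_rot: [-179.9, 0.0, -5.6]
contact_force: [-0.3, 0.1, -2.6]
width: 0.0172
```

```bash
python3 snap.py side s12 220 130 110 90;python3 - <<'E'
from plan import *
p,r,s=cur();print(p,r,s['time_s'],s['width'],s['contact_force'],s['moment'])
E
```

```text
scale 6.666666666666667
[ 0.5515 -0.2045  0.1756] [-179.9312    0.0192   -5.5786] 13.3667 0.017113491424311934 [-2.7435 -0.6794 -2.6558] [ 0.11    0.2531 -0.0882]
```

View pics/s12_c.png

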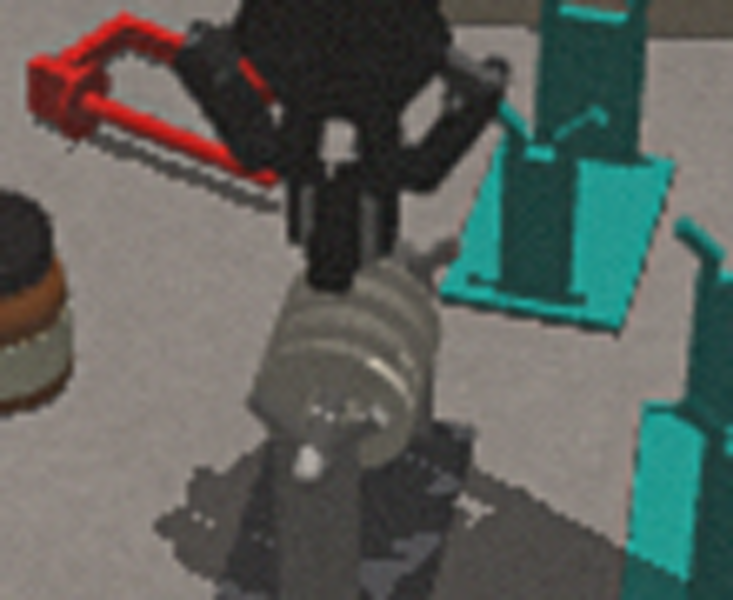

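>>> arm_command(
  rows="0 0 0.1 0 0 0 0;0 0 0 0 0 0 0;0 0 0 0 0 0 0",
)

```text
time_s: 13.62
tool_pos: [0.5516, -0.2046, 0.1747]
tool_rot: [-179.9, -0.0, -5.6]
contact_force: [-1.4, 0.8, -1.3]
width: 0.0168
```

Run:
```python
from plan import *
p,r,s=cur();print(p,r,s['time_s'],s['width'],s['contact_force'],s['moment'])
```

```text
[ 0.5516 -0.2046  0.1747] [-179.9489   -0.0007   -5.5814] 13.6167 0.016833718843813256 [-1.3714  0.831  -1.2676] [ 0.0309  0.2896 -0.0642]
```

>>> arm_command(
  rows="0 0 0.05 0 0 0 0;0 0 0 0 0 0 0;0 0 0 0 0 0 0",
)

```text
time_s: 13.87
tool_pos: [0.5517, -0.2046, 0.1746]
tool_rot: [-180.0, -0.0, -5.6]
contact_force: [-2.4, 1.2, 3.4]
width: 0.0172
```

>>> arm_command(
  rows="0 0 0.05 0 0 0 0;0 0 0 0 0 0 0;0 0 0 0 0 0 0",
)

```text
time_s: 14.12
tool_pos: [0.5517, -0.2046, 0.1746]
tool_rot: [-180.0, -0.0, -5.6]
contact_force: [-4.6, 1.8, 6.1]
width: 0.017
```

The hook is seated: upward force rose to +6 N with z steady at 0.1746. Releasing.

>>> arm_command(
  rows="0 0 -0.05 0 0 0 0;0 0 0 0 0 0 0.2;0 0 0 0 0 0 0.35;0 0 0 0 0 0 0.5;0 0 0 0 0 0 0.6;0 0 0 0 0 0 0.6;0 0 0 0 0 0 0.6",
)

```text
time_s: 14.7
tool_pos: [0.5517, -0.2047, 0.1741]
tool_rot: [-179.9, -0.0, -5.6]
contact_force: [-0.6, 0.0, 0.3]
width: 0.0513
```

```bash
python3 snap.py side s13 220 130 110 90;python3 snap.py wrist w13 ;python3 - <<'E'
from plan import *
p,r,s=cur();print(p,r,s['time_s'],s['width'],s['contact_force'],s['moment'])
E
```

```text
scale 6.666666666666667
[ 0.5517 -0.2046  0.1742] [-179.9498   -0.0149   -5.5724] 14.8 0.05143888052677824 [ 0.1496 -0.2824 -0.8598] [-0.036   0.0367 -0.033 ]
```

View pics/s13_c.png

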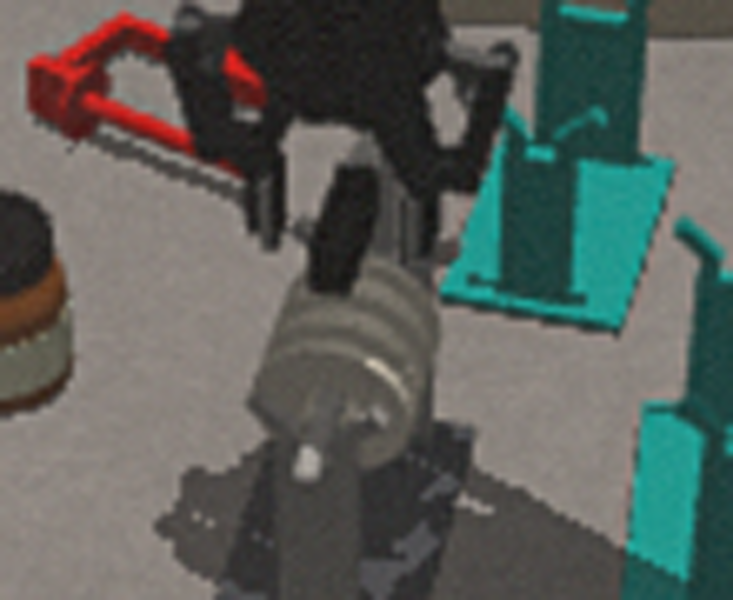

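View pics/w13.png

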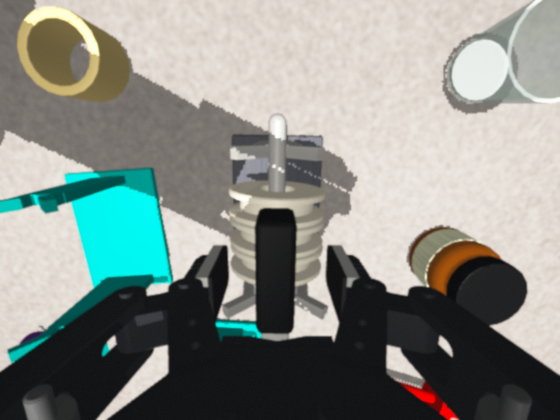

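The hook is free of the jaws, stable in both notches, with the hubs between the posts. Retreating straight up.

>>> arm_command(
  rows="0 0 -1 0 0 0 0.7;0 0 -2 0 0 0 0.7;0 0 -3 0 0 0 0.7;0 0 -3 0 0 0 0.7;0 0 -3 0 0 0 0.7;0 0 -2 0 0 0 0.7;0 0 0 0 0 0 0.7;0 0 0 0 0 0 0.7",
)

```text
time_s: 15.47
tool_pos: [0.5517, -0.2048, 0.3155]
tool_rot: [180.0, -0.1, -5.6]
contact_force: [-0.1, -0.6, -0.5]
width: 0.0598
```

```bash
python3 snap.py side s14 220 130 110 90;python3 snap.py wrist w14; sleep 0; python3 snap.py top t14
python3 - <<'E'
from plan import *
p,r,s=cur();print(p,s['time_s'],s['contact_force'])
E
```

```text
scale 6.666666666666667
[ 0.5513 -0.2045  0.3131] 15.6167 [-0.038  -0.2954  0.2903]
```

View pics/s14_c.png

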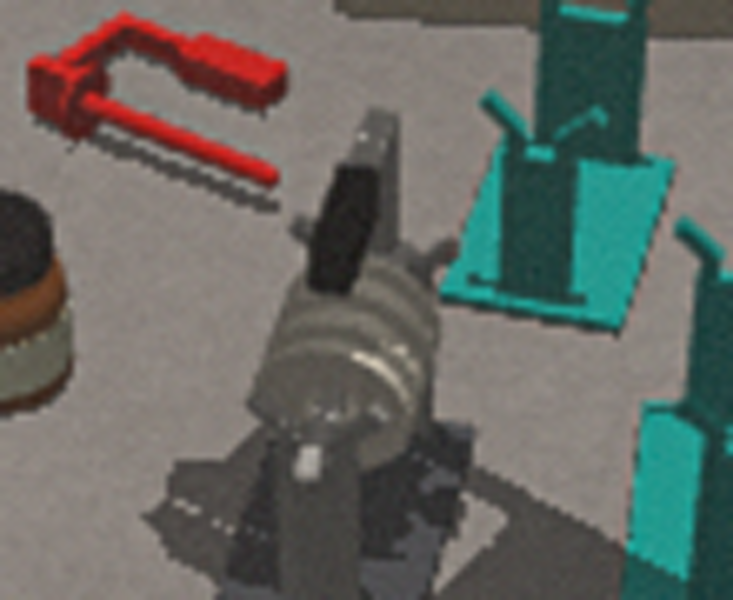

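View pics/w14.png

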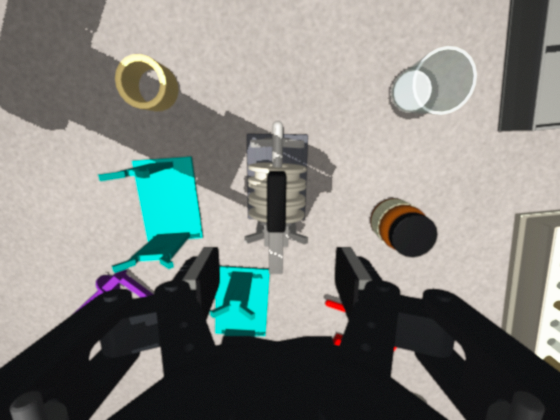

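View pics/t14.png

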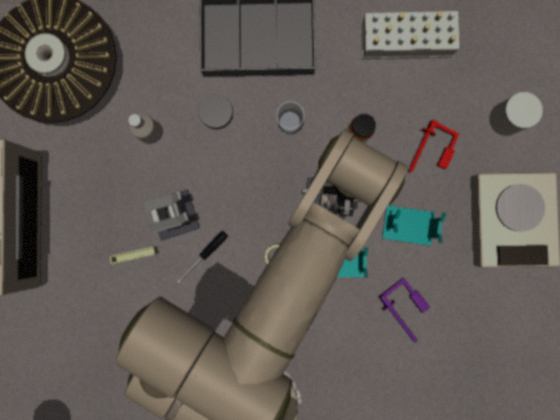

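>>> arm_command(
  rows="0 0 0 0 0 0 0.7;0 0 0 0 0 0 0.7;0 0 0 0 0 0 0.7;0 0 0 0 0 0 0.7;0 0 0 0 0 0 0.7;0 0 0 0 0 0 0.7",
)

```text
time_s: 16.12
tool_pos: [0.5516, -0.2047, 0.3142]
tool_rot: [-179.9, -0.0, -5.6]
contact_force: [0.5, -0.1, 0.1]
width: 0.0601
```

```bash
python3 snap.py wrist w15
python3 - <<'E'
import cv2,numpy as np
a=cv2.imread('pics/w14.png')[110:250,240:315].astype(int);b=cv2.imread('pics/w15.png')[110:250,240:315].astype(int)
print('mean diff',abs(a-b).mean())
from rig import arm
print(arm.sign_off())
E
```

```text
mean diff 1.6332380952380952
the job is handed in; nothing more can be done
None
```

I picked up the hook by its black handle, threaded its prong through all three hubs and lifted them off the rack together. I then hung the hook back across both posts and let go. The job was handed in at about 16 s; `sign_off` gives no verdict.

**Seating:** the hook was pressed down until it touched at the same TCP height as at pickup (0.1746 m). After release, the side and wrist views showed it in both notches with all three hubs on the prong between the posts. The last two wrist views, about 0.5 s apart, were nearly identical, so nothing was visibly moving.

**Arm and other things:** the gripper was open about 14 cm above the handle, and the force reading was near zero. The other things on the table looked unmoved in the last top view, though the arm partly hid the jar and sleeve there. Both looked in place in the wrist view.

**Disagreements:** before the approach, the top and side views differed by about 5 mm on the rack position along the row. I resolved this with a wrist view, and the prong then went in without contact force. I checked the final seating by eye, arm pose and force only, and did not triangulate it again.

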